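# Close and lock the film developing tank

### The job

One of the two black film tanks has been left open: swing its hinged lid down onto the tank, press the lid down firmly until it is fully home (flush with its ring), and only then turn the knob on the lid clockwise to its stop to lock it. Leave the closed tank, the reel, the beaker and the jug where they stand.

Things in the scene. Friction and masses are not known exactly. Their poses are not given: they have to be found in the camera images.
- tank: The open tank: round, black, 130 mm across, 115 mm high to the rim, fixed to the bench. Origin: centre of its underside. Its +x axis points to the hinge side, z up. A white reel inside is part of it.
- hinge (a point): On the hinge axis of the open tank's lid ring, at rim height, 70 mm from the tank's centre towards its +x. The hinge axis is the tank's y axis.
- tab (a point): Middle of the outer end of the lift tab on the lid ring: a flat black tab 34 mm wide, 8 mm thick, standing out 26 mm beyond the ring, across from the hinge; 161 mm from the hinge axis and mid-way in its thickness. Handle for swinging the lid.
- ring (a joint): Angle of the lid ring (130 mm across, 8 mm thick) on its hinge, rad: 0 = lying on the tank's rim, 1.57 = standing upright above the hinge, 2.0 = full stop. It stays where it is left; about 3 N at the tab moves it. The ring carries the lid and the knob, which stick out of its upper face (when it stands open they point away from the mouth, towards the tank's +x).
- lid (a joint): How far the black lid disc (112 mm across, centred in the ring) has been pressed into the ring, m: 0 = its top stands 10 mm proud of the ring, 0.010 = flush and fully home. It is a tight fit: about 11 N moves it, and it stays where it is pressed to.
- knob_top (a point): Top centre of the grey locking knob on the middle of the lid, on its turning axis. z points out of the lid's outer face. The knob is a ribbed round cap 60 mm across and 12 mm high on the lid's top, with an upright grip bar on it 58 mm long (along this point's x), 14 mm wide (y) and 25 mm high, whose top is this point. With the lid closed and home the point is 160 mm above the bench, proud 170 mm.
- knob (a joint): Turn of the knob, rad: grows clockwise seen from above; 1.3 = stop, locked. At 0 the grip bar points to the hinge. It turns at about 0.08 N m.
- closed_tank: The other tank, same shape and size, with its lid already home and locked (160 mm high over all), fixed. Origin: centre of its underside; +x to its hinge side.
- reel: Loose white plastic film reel, two 90 mm discs on a hub, 52 mm high, origin under its centre.
- beaker: Loose clear plastic beaker, 100 mm across the mouth, 120 mm high, origin under its centre.
- jug: Loose white round chemical bottle with blue cap, 90 mm across, 210 mm high, origin under its centre.
There are look-alikes about, which are no part of the job. Leave any blue, purple or yellow look-alike of the tank alone.

How it is judged:
By the outcome, as a careful person would: the job done as asked, in the order asked, and still so for the second after the job is handed in, with the robot touching nothing.
It also fails if it takes over 54 s, if anything falls off the work surface, if the arm or the gripper's body presses on something with over 40 N, if the wrist force passes 120 N, or if a joint passes its speed limit or range.

### The arm

A 6-joint arm with a two-finger parallel gripper is mounted at the origin on the work surface. World frame = base frame: x ahead of the robot, y to its left, z up, the work surface at z = 0. Lengths are in mm, angles in rad, forces in N, time in s.
With the tool pointing down it reaches from about 350 to 800 mm from the base axis. Payload 7.3 kg.
Tool frame: the origin (TCP) lies midway between the tips of the shut fingers; the grasp point (between the pads) lies env.grip_depth behind it (env.grip_depth is the distance from the TCP to the grasp point, in mm); z points along the fingers, x is the direction in which the jaws open and shut, and the axes are right-handed (so a half turn about z gives the same grasp; the last joint's range is limited). The gripper opens to 85 mm and grips with 20 to 120 N. Pads are 22 mm wide; open, the fingers measure 114 mm over their backs; the gripper's body (76 mm by 85 mm) begins 54 mm behind the grasp point. The pads swing forward as they close: fully open they stand 13 mm farther back than shut.
Start: joints at [-1.356, 0.342, 1.524, -0, 1.275, -0.146], TCP at [185.36, -491.209, 231.322] pointing down, gripper open.
Joint ranges: [-2.53, 2.53], [-0.77, 2.02], [0.04, 2.7], [-1, 4.14], [0.28, 2.66], [-3.11, 3.11]. Speed limits (rad/s): [2.57, 2.57, 3.14, 3.14, 3.14, 3.14].

### API

Orientations are given as a rotation vector (axis times angle).
In Python, from workcell import env, imaging, job, finder gives the robot as it stands. The module is installed in compiled form; this text tells all that it offers.
- The arm moves only by the tool step_arm, never from a script. Its argument "commands" is a list of rows, each a list of 3 entries, a list of its own where there are three numbers: the shift along the tool's x, y, z in cm, then the turn about the tool's z in rad, then the closure, from 0 (fully open) to 1 (shut). A call has 1 to 20 rows; each row shifts and turns the commanded pose from where the row before left it, along the tool's axes as they then stand; what a row does not reach is not made up. A row lasts 1/10 s, in which the tool goes at most 50 mm and 8.59 degrees, less where a joint would pass 70% of its speed; a pose out of reach is approached as far as the arm can. A call is refused whole if a number of a shift passes 5 or a number of a turn 0.15, either way. A call with a gripper value outside its range is refused whole. The fingers move at their own pace and stop on an object; "squeeze" is the grip in N (left out, the last holds). Time passes only in rows, so rows that do not move let the fingers close. It gives the time, the measured TCP pose, the force and the opening at its end, in the units of the state.
- env.state(): the state, without advancing time (a new reading comes with each control period).
- imaging.capture(name): name is "side" or "top" or "wrist"; returns a dict with "color" (420x560x3 uint8, red, green, blue), "intrinsics" (3x3 intrinsics, pixels), "rvec" (rotation vector, rad) and "tvec" (3), from world to camera coordinates, as OpenCV has them. Camera axes: x right, y down, z forward; pixel columns grow to the right and rows downward; lengths in mm; the calibration is good to about 2 mm. A picture is of the moment at which its call begins. There is no depth.
- job.job_done(): hands the job in, once; it reports no verdict.
Trained networks look in a picture, given as the dict that the camera call returned (one of the last four; its "shot" number tells which), for a name from the list of things; names that differ only in an ending like _2 or _b are one class to them, and where a whole thing is asked for, a point or a joint stands for the part that bears it (a point fixed in the world has none). Each returns a list of dicts, best first, with "score" (0 to 1); they miss things now and then, are a little off and sometimes report something else, mostly with a low value. They report only what shows in the picture. A call takes as long as a camera call. They do not tell look-alikes from the thing itself.
- finder.recognise(label, picture): "box" ([centre column, centre row, width, height] in pixels, round what is visible of it).
- finder.masks_of(label, picture): "mask" (420x560 bool, what is visible of it) and "box" ([centre column, centre row, width, height] in pixels, round what is visible of it).
The state is a dict: "t": time; "joint_positions": joint angles; "qd": joint speeds; "effort": joint torques, N m; "ee_pos": TCP position; "tcp_rot": TCP orientation; "wrist_force": force on the tool from outside, world axes, zero at the start; "ft_torque": the same for the moment, N m; "width": finger opening in mm.
Only numpy, scipy, OpenCV 4.12 (cv2) and the standard library are available. Lean on these libraries where they do the work, as an engineer would, in place of code of your own. Each camera call takes 0.05 s, during which the arm holds its last target.

## Working session

There is one attempt and no reset: what is moved stays moved. The work goes in short steps, Python scripts to look and compute and a tool call to move; the robot and the scene stay as the last step left them, time stands still between calls to the robot, and variables do not carry over. Pictures are saved under pics/ and viewed, and the job is handed in when it is done.

Besides the shell and the picture viewer there is one more tool, called after ">>>" by a JSON object that holds its "name" and its "arguments". step_arm: Moves the arm, as the interface text tells. Its arguments: {"type":"object","properties":{"commands":{"type":"array","items":{"type":"array"}},"squeeze":{"type":"number"}},"required":["commands"]}

```bash
mkdir -p pics; cat > h.py <<'E'
import numpy as np, cv2
from workcell import env, imaging, job, finder
def cap(n,f):
    p=imaging.capture(n); cv2.imwrite('pics/'+f,p['color'][:,:,::-1]); return p
def cam(p):
    R,_=cv2.Rodrigues(np.array(p['rvec'],float)); return np.array(p['intrinsics'],float),R,np.array(p['tvec'],float).ravel()
def proj(p,X):
    K,R,t=cam(p); c=R@np.asarray(X,float).reshape(-1,3).T+t[:,None]; u=K@c; return (u[:2]/u[2]).T
def ray(p,uv):
    K,R,t=cam(p); d=R.T@np.linalg.inv(K)@np.array([uv[0],uv[1],1.]); return -R.T@t,d/np.linalg.norm(d)
def atz(p,uv,z):
    o,d=ray(p,uv); return o+d*(z-o[2])/d[2]
E
python3 - <<'E'
from h import *
for n in ['side','top','wrist']:
    p=cap(n,n+'0.png')
    K,R,t=cam(p); print(n,K[0,0],-R.T@t, R[2])
    for l in ['tank','knob_top','tab','closed_tank']:
        for d in finder.recognise(l,p)[:4]: print(l,round(d['score'],2),np.round(d['box']))
s=env.state();print(s['t'],s['ee_pos'],s['tcp_rot'],env.grip_depth,s['width'])
E
```

```text
side 423.3021081109557 [ 867.0750407  -342.93125804 1407.47592555] [-0.22617277  0.2504503  -0.94133975]
tank 0.96 [207. 192.  51.  49.]
tank 0.91 [276. 297.  58.  48.]
tank 0.91 [165. 248.  57.  49.]
tank 0.86 [244. 235.  48.  59.]
knob_top 0.89 [161. 243.  29.  28.]
knob_top 0.85 [206. 187.  19.  17.]
knob_top 0.77 [256. 219.  20.  21.]
knob_top 0.6 [274. 296.  17.  21.]
tab 0.95 [276. 300.  51.  45.]
tab 0.9 [159. 244.  52.  42.]
tab 0.76 [204. 189.  46.  38.]
tab 0.75 [250. 223.  33.  34.]
closed_tank 0.76 [311. 174.  50.  48.]
top 418.6677273631365 [ 497.01446536    1.84001207 1311.62799466] [ 0.05561045 -0.00757427 -0.99842381]
tank 0.97 [327. 286.  60.  52.]
tank 0.84 [333. 214.  56.  48.]
tank 0.8 [358. 146.  64.  46.]
tank 0.75 [317. 211.  28.  42.]
knob_top 0.75 [326. 288.  21.  22.]
knob_top 0.73 [358. 141.  24.  19.]
knob_top 0.59 [406. 273.  25.  20.]
knob_top 0.57 [314. 212.  22.  26.]
tab 0.98 [320. 213.  38.  48.]
tab 0.88 [328. 290.  61.  45.]
tab 0.83 [404. 271.  60.  47.]
tab 0.76 [357. 144.  59.  43.]
closed_tank 0.98 [216. 219.  57.  47.]
wrist 342.51079570796526 [ 259.1196156  -463.17208649  373.33806401] [-0.28873666 -0.10792639 -0.95130596]
0.75 [ 185.35855662 -491.20828082  231.34792104] [ 2.58390329e+00 -1.78672241e+00  1.42514877e-04] 18.700000000000003 85.50873087818158
```

View pics/side0.png

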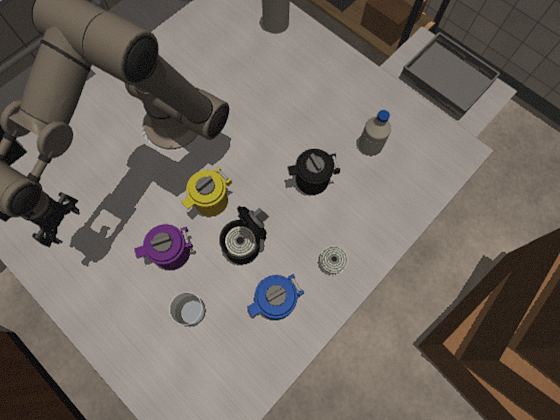

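View pics/top0.png

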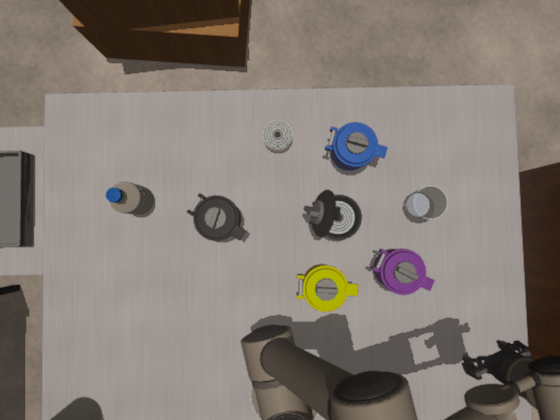

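View pics/wrist0.png

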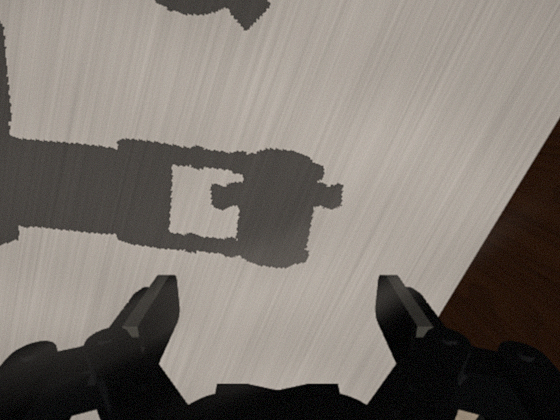

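```bash
python3 - <<'E'
import cv2
a=cv2.imread('pics/side0.png')[185:285,190:290]; b=cv2.imread('pics/top0.png')[165:265,285:385]
import numpy as np
o=np.hstack([cv2.resize(x,(400,400),interpolation=cv2.INTER_CUBIC) for x in (a,b)])
o=np.clip(o.astype(float)*1.8,0,255).astype('uint8')
cv2.imwrite('pics/z0.png',o)
E
```

```text
(no output)
```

View pics/z0.png

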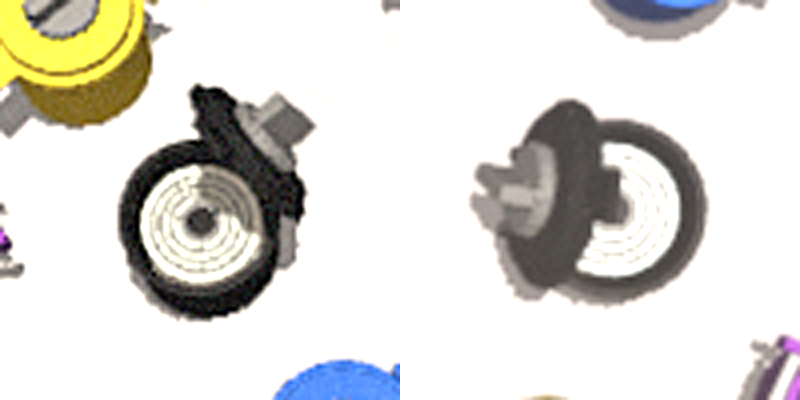

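```bash
cat >> h.py <<'E'
def tri(obs):
    A=np.zeros((3,3));b=np.zeros(3)
    for p,uv in obs:
        o,d=ray(p,uv); M=np.eye(3)-np.outer(d,d); A+=M;b+=M@o
    return np.linalg.solve(A,b)
E
python3 - <<'E'
from h import *
import json
S=imaging.capture('side');T=imaging.capture('top')
import pickle; pickle.dump((S,T),open('st.pkl','wb'))
print('rim top',atz(T,(339,217.5),115))
print('rim side',atz(S,(190+200/4,185+228/4),115))
X=tri([(S,(190+297/4,185+115/4)),(T,(285+85/4,165+195/4))]);print('knob',X)
X=tri([(S,(190+203/4,185+97/4)),(T,(285+217/4,165+193/4))]);print('tab?',X)
E
```

```text
rim top [ 530.0910975  -161.36409406  115.        ]
rim side [ 543.09410013 -167.90935097  115.        ]
knob [543.69509427 -62.13924008 165.99676362]
tab? [ 534.36434029 -132.11483135  333.08120762]
```

```bash
cat >> h.py <<'E'
def model(cx,cy,yaw,a,lid=0.,knob=0.):
    ex=np.array([np.cos(yaw),np.sin(yaw),0]);ey=np.array([-np.sin(yaw),np.cos(yaw),0]);ez=np.array([0,0,1.])
    c=np.array([cx,cy,0.]);h=c+70*ex+115*ez
    U=-np.cos(a)*ex+np.sin(a)*ez; W=np.sin(a)*ex+np.cos(a)*ez
    P=lambda u,v,w: h+np.outer(u,U)+np.outer(v,ey)+np.outer(w,W)
    th=np.linspace(0,2*np.pi,40,endpoint=False)
    cyl=lambda r,w0,w1: np.vstack([P(70+r*np.cos(th),r*np.sin(th),np.full(40,w)) for w in(w0,w1)])
    tank=np.vstack([c+65*(np.outer(np.cos(th),ex)+np.outer(np.sin(th),ey))+z*ez for z in(0,115)])
    box=lambda us,vs,ws: P(*np.array([(u,v,w) for u in us for v in vs for w in ws],float).T)
    lt=18-lid
    ck,sk=np.cos(knob),np.sin(knob)
    bl=np.array([(l*29,b*7,w) for l in(-1,1) for b in(-1,1) for w in(lt+12,lt+37)])
    bar=P(70+bl[:,0]*ck-bl[:,1]*sk, bl[:,0]*sk+bl[:,1]*ck, bl[:,2])
    return dict(tank=tank,ring=cyl(65,0,8),tab=box((130,161),(-17,17),(0,8)),lid=cyl(56,8,lt),cap=cyl(30,lt,lt+12),bar=bar), h, P(np.array([161.]),np.array([0.]),np.array([4.]))[0], P(np.array([70.]),np.array([0.]),np.array([lt+37.]))[0]
def sil(p,m,s=4,off=(0,0),size=(400,400),parts=None):
    im=np.zeros((size[1],size[0]),np.uint8)
    for k,v in m.items():
        if parts and k not in parts: continue
        q=((proj(p,v)-off+0.5)*s)
        cv2.fillConvexPoly(im,cv2.convexHull(np.round(q).astype(np.int32)),255)
    return im
E
cat > fit.py <<'E'
from h import *
import pickle
from scipy.optimize import minimize
S,T=pickle.load(open('st.pkl','rb'))
V=[(S,(190,185)),(T,(285,165))]
M=[]
for p,o in V:
    c=cv2.resize(p['color'][o[1]:o[1]+100,o[0]:o[0]+100],(400,400),interpolation=cv2.INTER_CUBIC)
    g=c.min(2).astype(int); M.append((c,g))
bench=[np.percentile(g,80) for c,g in M];print(bench)
masks=[]
for (c,g),b in zip(M,bench):
    m=(g<95).astype(np.uint8)*255
    n,l,st,_=cv2.connectedComponentsWithStats(m)
    k=max(range(1,n),key=lambda i:st[i,4]*(np.hypot(*( np.argwhere(l==i).mean(0)-200))<90))
    m=(l==k).astype(np.uint8)*255
    ct,_=cv2.findContours(m,cv2.RETR_EXTERNAL,cv2.CHAIN_APPROX_NONE)
    cv2.drawContours(m,ct,-1,255,-1); masks.append(m)
def cost(x):
    m=model(x[0],x[1],x[2],x[3],0,x[4])[0]; e=0
    for (p,o),k in zip(V,masks): e+=(sil(p,m,4,o)!=k).mean()
    return e*100
best=None
for yaw in np.arange(0.8,2.4,.2):
  for a in (1.4,1.6,1.8,2.0):
    x0=np.array([536,-164,yaw,a,0])
    sx=np.vstack([x0]+[x0+d for d in np.diag([10,10,.2,.2,.3])])
    r=minimize(cost,x0,method='Nelder-Mead',options=dict(initial_simplex=sx,maxiter=250))
    if best is None or r.fun<best.fun: best=r
print(best.fun,best.x)
m,h,t,k=model(*best.x[:4],0,best.x[4]);print('hinge',h,'tab',t,'knob',k)
o=[]
for (p,of),(c,g),k in zip(V,M,masks):
    c=np.clip(c[:,:,::-1]*1.8,0,255).astype(np.uint8).copy()
    ct,_=cv2.findContours(k,cv2.RETR_EXTERNAL,cv2.CHAIN_APPROX_NONE);cv2.drawContours(c,ct,-1,(0,255,0),1)
    for part in m:
        ct,_=cv2.findContours(sil(p,m,4,of,parts=[part]),cv2.RETR_EXTERNAL,cv2.CHAIN_APPROX_NONE);cv2.drawContours(c,ct,-1,(0,0,255),1)
    o.append(c)
cv2.imwrite('pics/fit.png',np.hstack(o))
E
python3 fit.py
```

```text
[np.float64(149.0), np.float64(150.0)]
2.964375 [ 5.31428632e+02 -1.59194032e+02  1.36923498e+00  1.20738790e+00
  1.76791521e-01]
hinge [545.44258343 -90.61116835 115.        ] tab [ 534.73379474 -143.01889821  266.90704953] knob [550.75299823 -64.62253485 199.97876454]
```

View pics/fit.png

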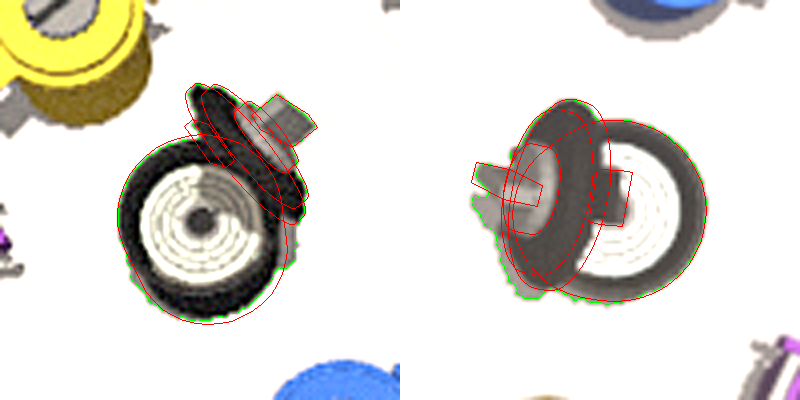

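>>> {"name": "step_arm", "arguments": {"commands": [[[0,0,-2],-0.145,1],[[0,0,-2],-0.145,1],[[0,0,-2],-0.145,1],[[0,0,-2],-0.145,1],[[0,0,-2],-0.145,1],[[0,0,-2],-0.145,1],[[0,0,-2],-0.145,1]]}}

```text
t: 1.55
ee_pos: [185.3, -491.1, 372.2]
tcp_rot: [3.127, -0.296, 0.0]
wrist_force: [0.6, -0.2, 0.7]
width: 0.3
```

>>> {"name": "step_arm", "arguments": {"commands": [[[2.2,-3.7,0],0,1],[[2.2,-3.7,0],0,1],[[2.2,-3.7,0],0,1],[[2.2,-3.7,0],0,1],[[2.2,-3.7,0],0,1],[[2.2,-3.7,0],0,1],[[2.2,-3.7,0],0,1],[[2.2,-3.7,0],0,1],[[2.2,-3.7,0],0,1],[[2.2,-3.7,0],0,1],[[2.2,-3.7,0],0,1],[[2.2,-3.7,0],0,1],[[0,0,0],0,1]]}}

```text
t: 2.85
ee_pos: [532.7, -102.9, 370.5]
tcp_rot: [-3.126, 0.297, 0.0]
wrist_force: [-0.1, -1.1, -0.3]
width: 0.3
```

```bash
python3 - <<'E'
from h import *
import pickle
p=cap('wrist','w1.png'); t=cap('top','t1.png'); pickle.dump(p,open('w1.pkl','wb'))
s=env.state();print(s['t'],s['ee_pos'],s['tcp_rot'],s['joint_positions'],s['wrist_force'])
for l in ['tab','knob_top','hinge','ring']:
    for d in finder.recognise(l,p)[:3]: print(l,round(d['score'],2),np.round(d['box']))
E
```

```text
2.95 [ 530.66025854 -106.01377688  370.85880612] [ 3.12678389e+00 -3.02434501e-01 -1.35965664e-03] [-3.38592014e-01  3.09366999e-01  1.19371895e+00 -4.18464837e-04
  1.63929523e+00 -1.45772742e-01] [-0.43335698 -1.13476738 -0.0118718 ]
tab 0.92 [193. 343.  69.  72.]
tab 0.73 [291. 194. 132. 124.]
tab 0.73 [462. 228. 112. 125.]
knob_top 0.92 [107. 219.  60.  60.]
knob_top 0.59 [289. 164.  65.  69.]
knob_top 0.58 [289. 191. 134. 123.]
hinge 0.75 [196. 344.  72.  73.]
hinge 0.73 [287. 195. 133. 125.]
hinge 0.67 [462. 230. 110. 126.]
ring 0.87 [118. 212. 106. 135.]
ring 0.78 [464. 233. 106. 127.]
ring 0.76 [288. 194. 134. 124.]
```

View pics/w1.png

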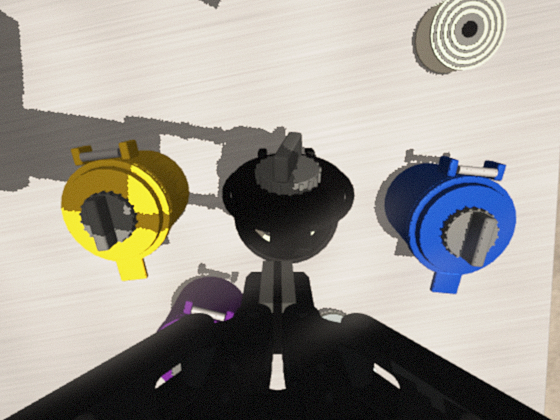

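```bash
cat > ov.py <<'E'
from h import *
import pickle,sys
p=pickle.load(open('w1.pkl','rb'))
x=[float(v) for v in sys.argv[1:6]]
S,T=pickle.load(open('st.pkl','rb'))
o=[]
for (q,of,s,sz) in ((p,(200,110),2.67,(400,400)),(S,(190,185),4,(400,400)),(T,(285,165),4,(400,400))):
    w=int(400/s); c=cv2.resize(q['color'][of[1]:of[1]+w,of[0]:of[0]+w,::-1],(400,400),interpolation=cv2.INTER_CUBIC)
    c=np.clip(c*2.5,0,255).astype(np.uint8)
    m,h,t,k=model(*x[:4],0,x[4])
    for part in m:
        ct,_=cv2.findContours(sil(q,m,s,of,parts=[part]),cv2.RETR_EXTERNAL,cv2.CHAIN_APPROX_NONE);cv2.drawContours(c,ct,-1,(0,0,255),1)
    o.append(c)
cv2.imwrite('pics/ov.png',cv2.resize(np.hstack(o),(1200,400))[:, :1200]); cv2.imwrite('pics/ova.png',o[0]); cv2.imwrite('pics/ovb.png',np.hstack(o[1:]))
print(h,t,k)
E
python3 ov.py 531.4 -159.2 1.369 1.207 .1
```

```text
[545.43006704 -90.62043148 115.        ] [ 534.6971542  -143.0833691   266.88628891] [550.73998131 -64.66534314 199.98904753]
```

View pics/ova.png

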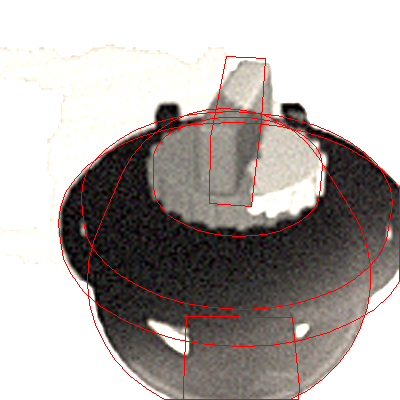

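>>> {"name": "step_arm", "arguments": {"commands": [[[0.6,-0.9,0],0,1],[[0.5,-0.9,0],0,1],[[0,0,2.0],0,1],[[0,0,3.0],0,1],[[0,0,3.0],0,1],[[0,0,2.0],0,1],[[0,0,0.7],0,1],[[0,0,0],0,1],[[0,0,0],0,1]]}}

```text
t: 4.05
ee_pos: [545.4, -91.3, 265.5]
tcp_rot: [3.126, -0.306, 0.003]
wrist_force: [0.6, -0.0, 0.9]
width: -0.1
```

```bash
python3 - <<'E'
from h import *
p=cap('top','t2.png'); s2=cap('side','s2.png')
o=np.hstack([cv2.resize(p['color'][165:265,285:385],(400,400)),cv2.resize(s2['color'][160:260,190:290],(400,400))])[:,:,::-1]
cv2.imwrite('pics/z2.png',np.clip(o*1.8,0,255).astype('uint8'))
s=env.state();print(s['t'],s['ee_pos'],s['tcp_rot'],s['wrist_force'])
h=np.array([545.4,-90.6]);d=s['ee_pos'][:2]-h;print('E',d@[.2,.98],'V',d@[-.98,.2])
for a in np.arange(1.4,-.01,-.1): print(round(a,1),np.round([-154*np.cos(a)+8*np.sin(a)+11,115+154*np.sin(a)+8*np.cos(a)],1))
E
```

```text
4.15 [545.35439361 -91.35993609 265.70119103] [ 3.12606036 -0.30571259  0.00405945] [-1.21047861 -0.82451914 -0.03097611]
E -0.7538586493769253 V -0.10729295960791661
1.4 [ -7.3 268.1]
1.3 [-22.5 265.5]
1.2 [-37.3 261.4]
1.1 [-51.7 255.9]
1.0 [-65.5 248.9]
0.9 [-78.5 240.6]
0.8 [-90.6 231. ]
0.7 [-101.6  220.3]
0.6 [-111.6  208.6]
0.5 [-120.3  195.9]
0.4 [-127.7  182.3]
0.3 [-133.8  168.2]
0.2 [-138.3  153.4]
0.1 [-141.4  138.3]
-0.0 [-143.  123.]
```

View pics/z2.png

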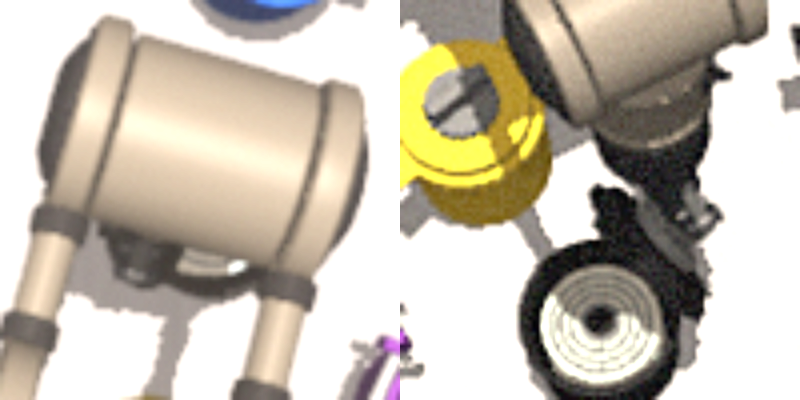

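>>> {"name": "step_arm", "arguments": {"commands": [[[0,1.2,0.1],0,1],[[0,1.2,0.1],0,1],[[0,1.2,0.2],0,1],[[0,0.72,0.28],0,1],[[0,0.72,0.28],0,1],[[0,0.7,0.35],0,1],[[0,0.7,0.35],0,1],[[0,0.65,0.4],0,1],[[0,0.65,0.4],0,1],[[0,0.6,0.48],0,1],[[0,0.6,0.48],0,1],[[0,0.55,0.53],0,1],[[0,0.55,0.53],0,1],[[0,0.5,0.58],0,1],[[0,0.5,0.58],0,1],[[0,0,0],0,1]]}}

```text
t: 5.75
ee_pos: [522.6, -200.0, 206.7]
tcp_rot: [-3.126, 0.307, 0.003]
wrist_force: [-0.5, -0.5, 0.2]
width: 0.0
```

```bash
python3 - <<'E'
from h import *
p=cap('wrist','w3.png'); s2=cap('side','s3.png')
o=np.hstack([cv2.resize(p['color'][:,:],(533,400)),cv2.resize(s2['color'][160:260,190:290],(267,267)).repeat(1,0) if 0 else cv2.copyMakeBorder(cv2.resize(s2['color'][160:260,190:290],(267,267)),0,133,0,0,0)])[:,:,::-1]
cv2.imwrite('pics/z3.png',np.clip(o*1.8,0,255).astype('uint8'))
s=env.state();print(s['t'],s['ee_pos'],s['tcp_rot'],s['wrist_force'])
h=np.array([545.4,-90.6]);d=s['ee_pos'][:2]-h;print('E',d@[.2,.98],'V',d@[-.98,.2])
E
```

```text
5.85 [ 523.00006948 -199.5620148   207.5698206 ] [-3.12641397e+00  3.06124210e-01  1.45191461e-03] [0.40167738 0.19536881 0.13176966]
E -111.26276060425376 V 0.15952894627818018
```

View pics/z3.png

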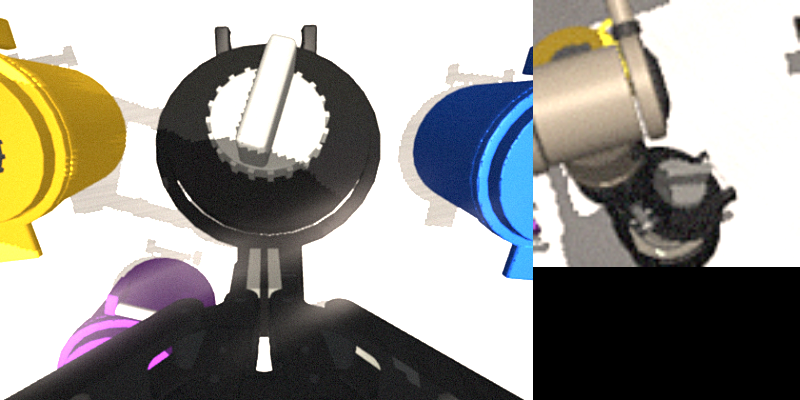

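>>> {"name": "step_arm", "arguments": {"commands": [[[0,0.43,0.64],0,1],[[0,0.43,0.64],0,1],[[0,0.37,0.68],0,1],[[0,0.37,0.68],0,1],[[0,0.3,0.7],0,1],[[0,0.3,0.7],0,1],[[0,0.23,0.74],0,1],[[0,0.23,0.74],0,1],[[0,0.15,0.75],0,1],[[0,0.15,0.75],0,1],[[0,0.08,0.75],0,1],[[0,0.08,0.5],0,1],[[0,0,0.2],0,1],[[0,0,0],0,1]]}}

```text
t: 7.25
ee_pos: [517.1, -230.1, 123.1]
tcp_rot: [-3.127, 0.306, 0.001]
wrist_force: [-0.2, -0.8, -0.7]
width: -0.1
```

>>> {"name": "step_arm", "arguments": {"commands": [[[0,0,0.2],0,1],[[0,0,0.2],0,1],[[0,0,0],0,1]]}}

```text
t: 7.55
ee_pos: [517.5, -230.2, 122.3]
tcp_rot: [3.125, -0.305, 0.003]
wrist_force: [-7.0, 2.2, 21.4]
width: 0.2
```

>>> {"name": "step_arm", "arguments": {"commands": [[[0,0,-1],0,1],[[0,0,-3],0,1],[[0,0,-4],0,1],[[0,0,-4],0,1],[[0,0,0],0,1],[[0,0,0],0,1],[[0,0,0],0,1]]}}

```text
t: 8.25
ee_pos: [516.7, -229.8, 237.9]
tcp_rot: [-3.126, 0.306, 0.003]
wrist_force: [0.2, -0.4, -0.7]
width: 0.2
```

```bash
python3 - <<'E'
from h import *
import pickle
p=cap('wrist','w4.png'); pickle.dump(p,open('w4.pkl','wb'))
s=env.state();print(s['t'],s['ee_pos'],s['tcp_rot'],s['wrist_force'])
for l in ['knob_top','lid','ring']:
    for d in finder.recognise(l,p)[:3]: print(l,round(d['score'],2),np.round(d['box']))
K=model(531.4,-159.2,1.369,0,0,-.25)[3]; print(K,proj(p,K),proj(p,K-[0,0,10]))
E
```

```text
8.3 [ 516.56918187 -229.77959585  237.65424009] [-3.12544858  0.30572102  0.00418095] [ 0.64632106 -0.04479074 -0.72778987]
knob_top 0.75 [135. 355.  71.  67.]
knob_top 0.69 [282. 112.  94. 104.]
knob_top 0.69 [ 15. 109.  30.  81.]
lid 0.94 [ 40. 102.  79. 157.]
lid 0.88 [137. 338. 116.  98.]
lid 0.71 [527. 127.  66. 154.]
ring 0.92 [519. 140.  79. 205.]
ring 0.88 [142. 325. 133. 122.]
ring 0.6 [282. 115. 178. 228.]
[ 531.4 -159.2  170. ] [[279.11451349 112.9451507 ]] [[279.0563297 112.3880782]]
```

View pics/w4.png

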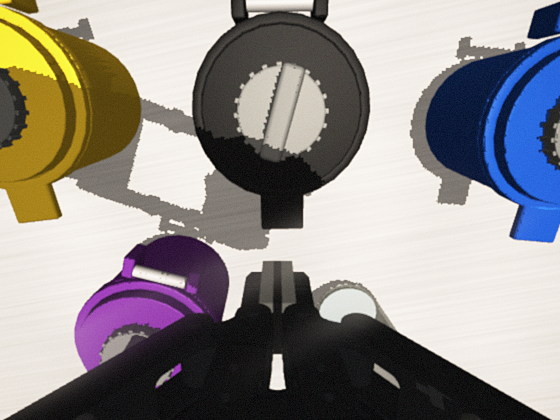

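>>> {"name": "step_arm", "arguments": {"commands": [[[0,-2.0,-3],0,1],[[0,-3.0,-3],0,1],[[0,-2.5,-2],0,1],[[0,0,0],0,1],[[0,0,0],0,1],[[0,0,0],0,1]]}}

```text
t: 9.05
ee_pos: [531.2, -157.2, 317.6]
tcp_rot: [-3.126, 0.307, 0.004]
wrist_force: [-0.5, 0.7, -0.9]
width: 0.2
```

```bash
python3 - <<'E'
from h import *
import pickle
p=cap('wrist','w5.png'); pickle.dump(p,open('w5.pkl','wb'))
s=env.state();print(s['t'],s['ee_pos'],s['tcp_rot'],s['wrist_force'])
for l in ['knob_top','lid','ring']:
    for d in finder.recognise(l,p)[:3]: print(l,round(d['score'],2),np.round(d['box']))
K=model(531.4,-159.2,1.369,0,0,-.25)[3]; print(K,proj(p,K),proj(p,K-[0,0,10]))
E
```

```text
9.1 [ 531.15847198 -157.29892505  317.59304641] [-3.12595995  0.30735813  0.00439093] [-0.26301565  0.06693116 -0.02635212]
knob_top 0.89 [ 65. 186.  72.  71.]
knob_top 0.85 [503. 203.  74.  70.]
knob_top 0.61 [170. 375.  20.  24.]
lid 0.91 [160. 348.  59.  78.]
lid 0.71 [ 75. 180. 125. 113.]
lid 0.7 [279. 185. 107. 110.]
ring 0.86 [ 78. 180. 133. 164.]
ring 0.71 [283. 185. 132. 157.]
ring 0.65 [490. 200. 130. 156.]
[ 531.4 -159.2  170. ] [[278.59816489 197.46433567]] [[278.58101165 194.48376871]]
```

View pics/w5.png

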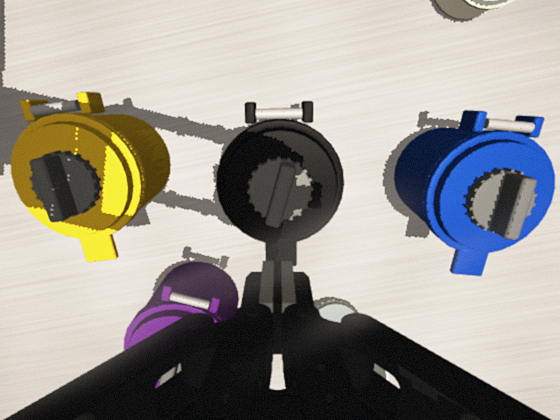

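```bash
cat > ov2.py <<'E'
from h import *
import pickle,sys
x=[float(v) for v in sys.argv[1:6]]
o=[]
for f,of,s in (('w4.pkl',(190,0),2),('w5.pkl',(205,95),2.67)):
    q=pickle.load(open(f,'rb'))
    w=int(400/s); c=cv2.resize(q['color'][of[1]:of[1]+w,of[0]:of[0]+w,::-1],(400,400),interpolation=cv2.INTER_CUBIC)
    c=np.clip(c*(2 if f=='w4.pkl' else 3.0),0,255).astype(np.uint8)
    m,h,t,k=model(*x[:3],0,x[3],x[4])
    for part in m:
        ct,_=cv2.findContours(sil(q,m,s,of,parts=[part]),cv2.RETR_EXTERNAL,cv2.CHAIN_APPROX_NONE);cv2.drawContours(c,ct,-1,(0,0,255),1)
    o.append(c)
cv2.imwrite('pics/'+sys.argv[6],np.hstack(o))
print(h,t,k)
E
python3 ov2.py 531.4 -159.2 1.369 0 .2 ov2a.png
```

```text
[545.43006704 -90.62043148 115.        ] [ 513.16091285 -248.35343908  119.        ] [ 531.4 -159.2  170. ]
```

View pics/ov2a.png

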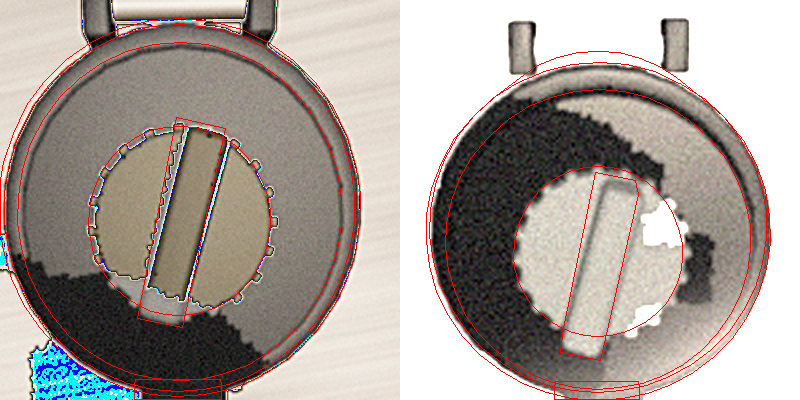

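>>> {"name": "step_arm", "arguments": {"commands": [[[0,0.3,3],0,1],[[0,0,4],0,1],[[0,0,4],0,1],[[0,0,2.5],0,1],[[0,0,0.9],0,1],[[0,0,0],0,1],[[0,0,0],0,1]]}}

```text
t: 9.95
ee_pos: [531.9, -160.1, 176.5]
tcp_rot: [3.126, -0.306, 0.003]
wrist_force: [0.1, 0.7, 0.8]
width: 0.2
```

>>> {"name": "step_arm", "arguments": {"commands": [[[0,0,0.2],0,1],[[0,0,0.2],0,1],[[0,0,0.2],0,1],[[0,0,0.2],0,1],[[0,0,0.2],0,1],[[0,0,0],0,1]]}}

```text
t: 10.55
ee_pos: [531.5, -159.7, 166.4]
tcp_rot: [3.126, -0.306, 0.003]
wrist_force: [-1.0, 0.9, 6.9]
width: -0.2
```

>>> {"name": "step_arm", "arguments": {"commands": [[[0,0,0.2],0,1],[[0,0,0.2],0,1],[[0,0,0.2],0,1],[[0,0,0.1],0,1],[[0,0,0],0,1]]}}

```text
t: 11.05
ee_pos: [531.6, -159.7, 159.8]
tcp_rot: [3.126, -0.305, 0.003]
wrist_force: [-1.9, 1.1, 10.3]
width: -0.1
```

>>> {"name": "step_arm", "arguments": {"commands": [[[0,0,0.1],0,1],[[0,0,0.1],0,1],[[0,0,0],0,1]]}}

```text
t: 11.35
ee_pos: [531.8, -159.8, 159.5]
tcp_rot: [3.125, -0.305, 0.006]
wrist_force: [-5.5, 1.5, 19.9]
width: -0.5
```

Stop reached near 159.6; a little firmer to be sure.

>>> {"name": "step_arm", "arguments": {"commands": [[[0,0,0.1],0,1],[[0,0,0.1],0,1],[[0,0,0],0,1],[[0,0,0],0,1]]}}

```text
t: 11.75
ee_pos: [532.0, -159.9, 159.2]
tcp_rot: [3.124, -0.305, 0.008]
wrist_force: [-10.4, 3.5, 30.3]
width: 0.1
```

>>> {"name": "step_arm", "arguments": {"commands": [[[0,0,-1],0,1],[[0,0,-3],0,1],[[0,3,-3],0,0],[[0,4,0],0,0],[[0,0,0],0,0],[[0,0,0],0,0],[[0,0,0],0,0]]}}

```text
t: 12.45
ee_pos: [517.5, -227.4, 223.7]
tcp_rot: [-3.126, 0.305, 0.001]
wrist_force: [0.7, -0.0, 0.4]
width: 72.3
```

```bash
python3 - <<'E'
from h import *
import pickle
p=cap('wrist','w6.png'); pickle.dump(p,open('w4.pkl','wb'))
s=env.state();print(s['t'],s['ee_pos'],s['tcp_rot'],s['wrist_force'],s['width'])
E
python3 ov2.py 531.4 -160 1.369 10 .2 ov2b.png
```

```text
12.5 [ 517.59854081 -227.18865883  223.73185445] [-3.12611789e+00  3.04466208e-01  1.40453032e-03] [0.99906075 0.07249849 0.03334905] 79.13406272367364
[545.43006704 -91.42043148 115.        ] [ 513.16091285 -249.15343908  119.        ] [ 531.4 -160.   160. ]
```

View pics/ov2b.png

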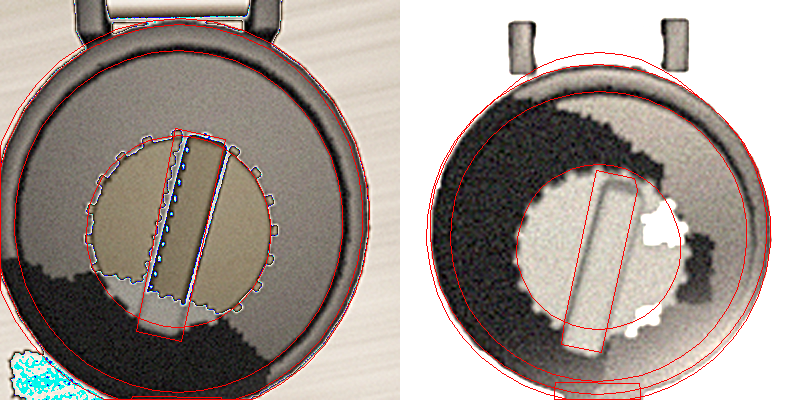

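View pics/w6.png

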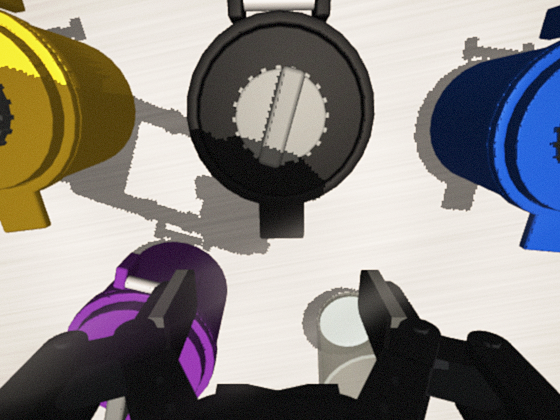

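>>> {"name": "step_arm", "arguments": {"commands": [[[0.1,-3.5,0],0,0],[[0,-3.4,0],0,0],[[0,0,0],0.1,0],[[0,0,0],0.1,0],[[0,0,2.5],0,0],[[0,0,3],0,0],[[0,0,2],0,0],[[0,0,1],0,0],[[0,0,0],0,0],[[0,0,0],0,0]]}}

```text
t: 13.5
ee_pos: [532.5, -160.6, 140.0]
tcp_rot: [3.08, -0.615, 0.002]
wrist_force: [-0.6, -0.2, 0.3]
width: 85.3
```

>>> {"name": "step_arm", "arguments": {"commands": [[[0,0,0],0,0.6],[[0,0,0],0,1],[[0,0,0],0,1],[[0,0,0],0,1],[[0,0,0],0,1],[[0,0,0],0,1],[[0,0,0],0,1]], "squeeze": 30}}

```text
t: 14.2
ee_pos: [532.4, -161.0, 139.6]
tcp_rot: [3.08, -0.617, 0.002]
wrist_force: [2.0, -0.9, 1.6]
width: 13.7
```

```bash
python3 - <<'E'
from h import *
p=cap('wrist','w7.png')
s=env.state();print(s['t'],s['ee_pos'],s['tcp_rot'],s['wrist_force'],s['ft_torque'],s['width'],s['joint_positions'])
E
```

```text
14.25 [ 532.41601222 -160.93587317  139.53563983] [ 3.08015071e+00 -6.16521378e-01  2.04664899e-03] [ 2.01510007 -1.1977525   1.97441693] [-0.05193934 -0.25100508 -0.06298921] 13.590347328881725 [-4.31316995e-01  4.85135627e-01  1.56921309e+00 -3.91495354e-05
  1.08589617e+00 -3.62009592e-02]
```

View pics/w7.png

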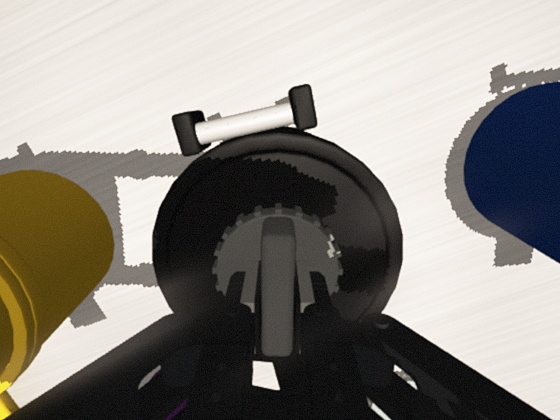

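>>> {"name": "step_arm", "arguments": {"commands": [[[0,0,0],0.1,1],[[0,0,0],0.1,1],[[0,0,0],0.1,1],[[0,0,0],0.1,1],[[0,0,0],0.1,1],[[0,0,0],0.1,1],[[0,0,0],0.1,1],[[0,0,0],0.1,1],[[0,0,0],0.1,1],[[0,0,0],0,1]]}}

```text
t: 15.25
ee_pos: [532.2, -160.6, 139.5]
tcp_rot: [-2.505, 1.896, -0.001]
wrist_force: [0.5, 0.3, 4.4]
width: 13.5
```

```bash
cat > st.py <<'E'
from h import *
s=env.state();r=cv2.Rodrigues(np.array(s['tcp_rot']))[0]
print(s['t'],s['ee_pos'],'heading',np.arctan2(r[1,0],r[0,0]),s['wrist_force'],'M',s['ft_torque'],s['width'],s['joint_positions'][5])
E
python3 st.py
```

```text
15.25 [ 532.18222211 -160.59192852  139.51017109] heading -1.2958142039310208 [0.5314649  0.34033821 4.38041693] M [ 0.13207012 -0.13076084 -0.10520426] 13.466600691245526 0.8646398573507278
```

>>> {"name": "step_arm", "arguments": {"commands": [[[0,0,0],0.08,1],[[0,0,0],0.08,1],[[0,0,0],0,1]], "squeeze": 50}}

```text
t: 15.55
ee_pos: [532.2, -160.5, 139.5]
tcp_rot: [-2.348, 2.087, -0.001]
wrist_force: [0.5, 0.9, 4.2]
width: 12.8
```

```bash
python3 st.py
```

```text
15.55 [ 532.19095673 -160.54682221  139.53624357] heading -1.4532905503400122 [0.45745634 0.86751316 4.16986317] M [ 0.27184754 -0.17976504 -0.08729286] 12.767437869789816 1.0221025426719041
```

>>> {"name": "step_arm", "arguments": {"commands": [[[0,0,0],0.04,1],[[0,0,0],0.04,1],[[0,0,0],0,1]]}}

```text
t: 15.85
ee_pos: [532.1, -160.5, 139.6]
tcp_rot: [2.267, -2.174, 0.001]
wrist_force: [0.7, 1.4, 4.7]
width: 12.7
```

```bash
python3 st.py
```

```text
15.85 [ 532.08939482 -160.52435183  139.59655943] heading -1.528910198415646 [0.74280605 1.41195447 4.73285936] M [ 0.28390088 -0.09730829  1.18439815] 12.730507454701227 1.098513520956672
```

>>> {"name": "step_arm", "arguments": {"commands": [[[0,0,0],0,1],[[0,0,0],0,0.7],[[0,0,0],0,0],[[0,0,0],0,0],[[0,0,0],0,0],[[0,0,0],0,0],[[0,0,-2],0,0],[[0,0,-4],0,0],[[0,0,-4],0,0],[[0,0,-4],0,0],[[0,0,0],0,0],[[0,0,0],0,0]]}}

```text
t: 17.05
ee_pos: [532.1, -160.8, 279.9]
tcp_rot: [-2.261, 2.181, -0.003]
wrist_force: [-0.7, 0.3, -0.4]
width: 85.4
```

```bash
python3 st.py; python3 - <<'E'
from h import *
import pickle
p=cap('wrist','w8.png'); pickle.dump(p,open('w4.pkl','wb'))
E
sed -i "s/('w4.pkl',(190,0),2)/('w4.pkl',(170,90),2)/" ov2.py; python3 ov2.py 531.4 -160 1.369 10 1.3 ov2c.png
```

```text
17.05 [ 532.12351689 -160.78931321  279.89030744] heading -1.5348702986947962 [-0.6666031   0.33842252 -0.4253099 ] M [ 0.032782    0.01215067 -0.02605662] 85.4052759325284 1.1035939508729233
[545.43006704 -91.42043148 115.        ] [ 513.16091285 -249.15343908  119.        ] [ 531.4 -160.   160. ]
```

View pics/w8.png

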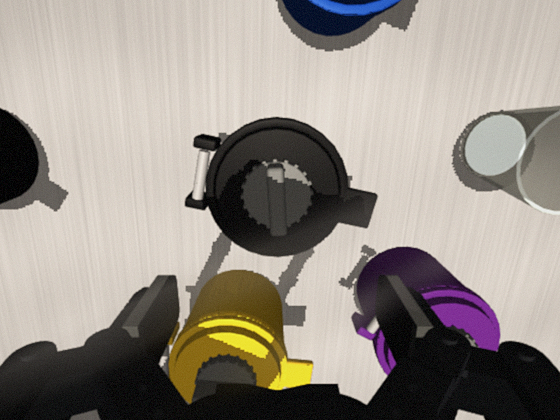

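View pics/ov2c.png

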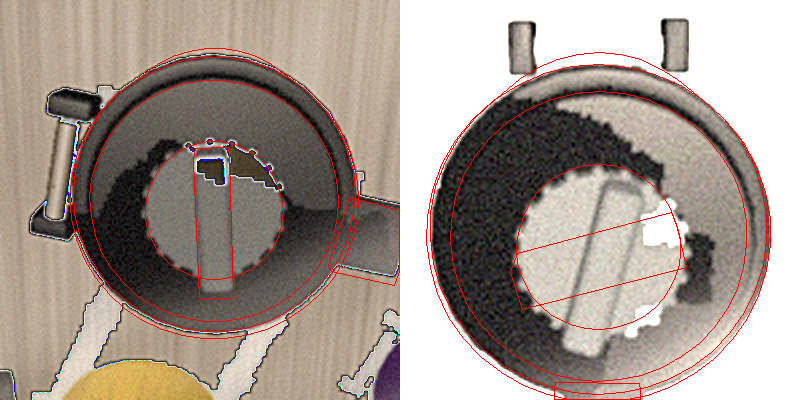

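```bash
python3 - <<'E'
from h import *
print(job.job_done())
E
```

```text
the job is handed in; nothing more can be done
None
```

The open tank is closed, its lid is pressed home and the knob is locked. I handed the job in at about 17 s, well under the 54 s limit.

- **Ring:** I swung the lid down by its tab with the shut fingers. The ring seated at z ≈ 122 mm with 21 N pushing back.
- **Lid:** I pressed on the knob until the lid stopped. The knob top came to z ≈ 159.2–159.5 mm (160 mm expected), with the force rising from 10 N to 30 N.
- **Knob:** Only then did I grip the bar and turn it clockwise. It was already about 0.2 rad round, so I turned it about 1.1 rad more. It stopped when the torque jumped from under 0.1 to about 1.2 N m, at an estimated 1.3 rad.

The last wrist picture, after I had let go and risen to z = 280 mm, shows the bar lined up with the 1.3 rad model and the ring closed. The wrist force was near zero. No force reading passed 31 N along any axis.

The fit from the first side and top views was a few mm off in the side view. The later wrist views agreed to about 1 mm, and nothing else disagreed. I took no last overall picture of the closed tank, the reel, the beaker and the jug, but the arm went nowhere near touching them.

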